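# Reload the bench tape dispenser

## Robot

A 6-joint arm with a two-finger parallel gripper is mounted at the origin on a cart in front of the work surface, level with it; the furniture and walls round the work are solid. World frame = base frame: x ahead of the robot, y to its left, z up, the work surface at z = 0. Lengths are in m, angles in rad, forces in N, time in s.
With the tool pointing down it reaches from about 0.275 to 0.75 m from the base axis. Payload 10.2 kg.
Tool frame: the origin (TCP) lies on the front face of the gripper's body, between the roots of the fingers; the fingertips stand 73 mm ahead of it and the grasp point (between the pads) lies 54 mm ahead of it; z points along the fingers, y is the line along which they close (so a half turn about z gives the same grasp; the last joint's range is limited). The gripper opens to 85 mm and grips with 20 to 120 N. Pads are 22 mm wide; open, the fingers measure 114 mm over their backs; the gripper's body (76 mm by 85 mm) begins 54 mm behind the grasp point. The pads swing forward as they close: fully open they stand 13 mm farther back than shut.
Start: joints at [-0.223, 0.313, 1.498, -0, 1.331, -0.223], TCP at [0.525, -0, 0.304] pointing down, gripper open.
Joint ranges: [-2.94, 2.94], [-0.97, 2.17], [0.19, 2.56], [-1.23, 4.37], [0.02, 3.11], [-2.88, 2.88]. Speed limits (rad/s): [2.39, 2.39, 3.01, 3.14, 3.14, 3.14].

## Interface

Orientations are given as a unit quaternion [w, x, y, z].
In Python, from rig import robot gives the robot as it stands. The module is installed in compiled form; this text tells all that it offers.
- The arm moves only by the tool servo_tool, never from a script. Its argument "plan" is a list of rows, each a list of 7 numbers: the opening in per cent of the stroke, from 0 (shut) to 100 (fully open), then the shift along the world's x, y, z in units of 0.15 m (1.0 is 0.15 m), then the turn, a rotation vector about the world's x, y, z in units of pi/2 rad (1.0 is pi/2 rad). In form: [[gripper, tx, ty, tz, rx, ry, rz], ...]. A call has 1 to 10 rows; each row is the pose to reach, as a shift and turn from the pose commanded when the call began; what a row does not reach only later rows make up. A row lasts 1/10 s, in which the tool goes at most 50 mm and 8.59 degrees, less where a joint would pass 70% of its speed; a pose out of reach is approached as far as the arm can. A call with a number of a shift or a turn outside -1 to 1 is refused whole. A call with a gripper value outside its range is refused whole. The fingers move at their own pace and stop on an object; "force" is the grip in N (left out, the last holds). Time passes only in rows, so rows that repeat a pose let the fingers close. It gives the time, the measured TCP pose, the force, the opening and the grip force at its end, in the units of the state.
- robot.sense(): the state, without advancing time (a new reading comes with each control period).
- robot.camera(name): name is "scene" or "side" or "wrist"; returns the picture (400x640x3 uint8, red, green, blue); there is no depth.
- robot.camera_info(name): a dict with "intrinsics" (3x3 intrinsics, pixels), "dist_coeffs" ([k1, k2, p1, p2, k3] as OpenCV has them; the pictures are not rectified), "R" (3x3) and "t" (3): a world point X has camera coordinates R X + t. Camera axes: x right, y down, z forward; pixel columns grow to the right and rows downward; lengths in m; the calibration is good to about 2 mm. A picture is of the moment at which its call begins: read the wrist's pose just before it. camera_info takes no time and is no camera call; for the wrist camera it gives the pose at the moment of the call.
- robot.sign_off(): hands the job in; it is judged then, once.
The state is a dict: "time_s": time; "qpos": joint angles; "joint_vel": joint speeds; "joint_efforts": joint torques, N m; "ee_pos": TCP position; "eef_rot": TCP orientation; "contact_force": force on the tool from outside, world axes, zero at the start; "torque": the same for the moment, N m; "opening": finger opening in m; "gripper_force": force on a finger pad.
Only numpy, scipy, OpenCV 4.12 (cv2) and the standard library are available. Lean on these libraries where they do the work, as an engineer would, in place of code of your own. Each camera call takes 0.05 s, during which the arm holds its last target. There are 200 camera calls.

## Task

Reload the two-roll tape dispenser: stand the loose roll of tape on edge in the empty right-hand bay, beside the roll that is already in, then push the spindle from the dispenser's left through all three cheeks and both rolls until its grip is fully home against the left cheek. Leave both rolls sitting in their bays, let go of everything, and leave the rest of the bench undisturbed.

Things in the scene. Friction and masses are not known exactly. Their poses are not given: they have to be found in the camera images.
- dispenser: tape dispenser, does not move: grey base 130 x 92 mm, top at z = 12 mm; three upright cheeks 5 mm thick at y = +32, 0, -32 mm, 36 mm wide (x -18 to 18; feet 52 mm up to z = 20) and 62 mm high; toothed cutter bar at x = -80 to -70 mm, up to z = 34. Origin: on the bench, under the middle cheek; x to its back (the robot is at its -x side, the front), y to its left, z up
- bore_left (a point): centre of the left (y+) cheek's bore on its outer face, where the spindle enters, moving along -y: dispenser (0, 34.5, 45) mm. Each cheek has such a 21 mm bore, all on one line parallel to y. Axes as the dispenser's
- bay_left (a point): middle of the left bay, dispenser (0, 16, 45) mm, like the right one; a roll stands in it from the start. Axes as the dispenser's
- bay_right (a point): middle of the right bay on the line of the bores, dispenser (0, -16, 45) mm; empty at the start. The bay is 27 mm wide between two cheeks; a roll in it rests on two thin bars along y that centre it in x, its middle then about 44.5 mm above the bench. Axes as the dispenser's
- spindle: bright straight tube 18 mm thick, 86 mm long, coned to 10 mm over the last 10 mm, on a grey square grip 26 x 26 x 38 mm with dark ribs; 90 g. Lies level on its grip, axis 13 mm up, tube clear of the bench. Origin: on the axis at the shoulder between tube and grip; x along the axis to the tip (the grip spans x = -38 to 0), z up as it lies, y square to the grip's side faces
- spindle_tip (a point): tip of the spindle on its axis, 86 mm from the shoulder; axes as the spindle's
- roll_new: the loose white tape roll, standing on edge on the bench: 62 mm across (up to 2 mm more at its loose end), 19 mm wide, core hole about 40 mm, 46 g. Origin: within 2 mm of its axis, in one flat face; its z axis is the roll's axis, level, and points to the other face
- roll_new_center (a point): middle of the loose roll, in the middle of its hole and width, about 31 mm above the bench at the start; axes as roll_new's
- roll_in: the like roll that stands in the left bay from the start; origin and axes as roll_new's
- roll_in_center (a point): middle of the roll in the left bay; axes as roll_new's
- marker_black: bystander: felt marker 137 x 13 x 16 mm lying between the robot and the dispenser; leave it
- box_blades: bystander: flat small carton 70 x 42 x 12 mm lying to the right of the dispenser; leave it
- beaker_50: bystander: small glass beaker, 57 mm wide and 60 mm high, behind the dispenser; leave it
- forceps: bystander: steel forceps 158 x 22 x 10 mm lying behind the dispenser to the right; leave them
- petri_one: bystander: closed culture dish, 58 mm wide and 15 mm high, to the left; leave it
- dropper_white: bystander: dropper bottle 31 mm wide and 96 mm high, to the left; leave it
There are look-alikes about, which are no part of the job. What is shaped like the roll_new but blue or orange is not meant.

How it is judged:
On the way, in this order (a step that is already met when the one before it is completed fails the run):
1. the loose roll stands on edge in the right bay, on the line of the bores (x of roll_new_center in the frame of bay_right between -0.007 and 0.007 m and y of roll_new_center in the frame of bay_right between -0.007 and 0.007 m and z of roll_new_center in the frame of bay_right between -0.006 and 0.006 m and angle between the z axis of roll_new and the y axis of dispenser, either way round below 0.3 rad), for 0.2 s.
2. the spindle is through all three cheeks and both rolls, its grip against the left cheek (y of spindle in the frame of bore_left below 0.004 m and y of spindle_tip in the frame of bay_right below -0.028 m and angle between the x axis of spindle and the y axis of dispenser, either way round below 0.08 rad and x of spindle_tip in the frame of bay_right between -0.006 and 0.006 m and z of spindle_tip in the frame of bay_right between -0.006 and 0.006 m), for 0.2 s.
At the end, for the whole second after the job is handed in: Spindle through all cheeks: grip within 4 mm of the left cheek, tip past the right cheek and within 6 mm of the bore line, axis within 0.08 rad of it. Each roll stands in its bay, its middle within 13 mm of the bay's and its axis within 0.3 rad of the bores. All at rest (all of step 2 and distance between roll_new_center and bay_right below 0.013 m and angle between the z axis of each of roll_new, roll_in and the y axis of dispenser, either way round below 0.3 rad and distance between roll_in_center and bay_left below 0.013 m and linear speed of each of spindle, roll_new, roll_in below 0.02 m/s); the robot touches nothing.
It fails at once if a bystander (marker, carton, beaker, forceps, culture dish, dropper bottle) is pushed more than 3 cm away (distance of any of marker_black, box_blades, beaker_50, forceps, petri_one, dropper_white from where it was at the start of the episode above 0.03 m).
It fails at once if the roll that was already in is taken out of its bay (distance between roll_in_center and bay_left above 0.03 m).
It also fails if it takes over 59 s, if anything falls off the work surface, if the arm or the gripper's body presses on something with over 40 N, if the wrist force passes 120 N, or if a joint passes its speed limit or range.

## Working session

There is one attempt and no reset: what is moved stays moved. The work goes in short steps, Python scripts to look and compute and a tool call to move; the robot and the scene stay as the last step left them, time stands still between calls to the robot, and variables do not carry over. Pictures are saved under pics/ and viewed, at most 10 in all, crops included, and the job is handed in when it is done.

Besides the shell and the picture viewer there is one more tool, called after "Request:" as name([rows], argument=value, ...), one row to a line, values as JSON. servo_tool: Moves the arm, as the interface text tells. Its arguments: {"type":"object","properties":{"plan":{"type":"array"},"force":{"type":"number"}},"required":["plan"]}

```bash
mkdir -p pics; cat > h.py <<'E'
from rig import robot
import cv2, numpy as np
def snap(n,f):
    im=robot.camera(n); cv2.imwrite(f'pics/{f}.png',im[:,:,::-1]); return im
def cam(n):
    c=robot.camera_info(n); return [np.array(c[k],float) for k in("intrinsics","dist_coeffs","R","t")]
def ray(c,uv):
    K,d,R,t=c; p=cv2.undistortPoints(np.array([[uv]],float),K,d)[0,0]
    return -R.T@t, R.T@np.array([p[0],p[1],1])
def onz(c,uv,z):
    o,r=ray(c,uv); return o+r*(z-o[2])/r[2]
def proj(c,X):
    K,d,R,t=c; return cv2.projectPoints(np.array(X,float).reshape(-1,3),cv2.Rodrigues(R)[0],t,K,d)[0][:,0]
def tri(obs): # [(cam,uv)]
    A=np.zeros((3,3));b=np.zeros(3)
    for c,uv in obs:
        o,r=ray(c,uv); r=r/np.linalg.norm(r); P=np.eye(3)-np.outer(r,r); A+=P;b+=P@o
    return np.linalg.solve(A,b)
E
python3 - <<'E'
from h import *
a=snap('scene','scene0');b=snap('side','side0');w=snap('wrist','wrist0')
for n in('scene','side','wrist'):
    c=cam(n); print(n,c[0][0,0],-c[2].T@c[3],c[2][2])
E
```

```text
scene 465.62134761136474 [-0.31460977 -0.61942312  0.9643084 ] [ 0.63252409  0.43470779 -0.64104791]
side 375.005195400023 [0.56381404 0.95315589 0.82665876] [ 0.00923221 -0.79146608 -0.61114336]
wrist 295.9533476283346 [0.52472831 0.06812356 0.37568615] [-9.24314689e-04 -2.66652511e-01 -9.63792293e-01]
```

View pics/scene0.png

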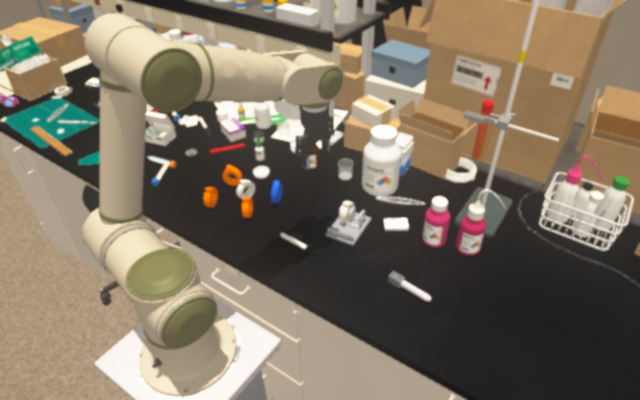

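View pics/side0.png

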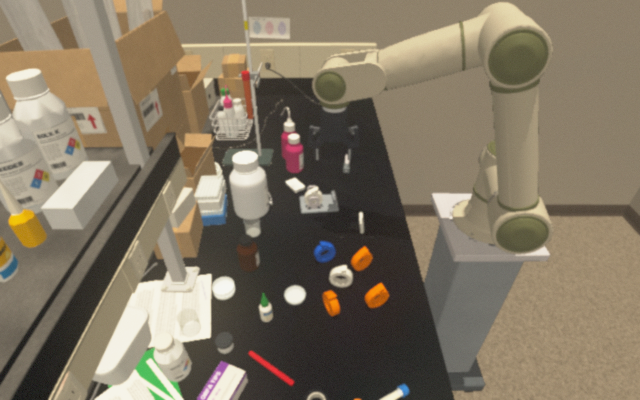

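View pics/wrist0.png

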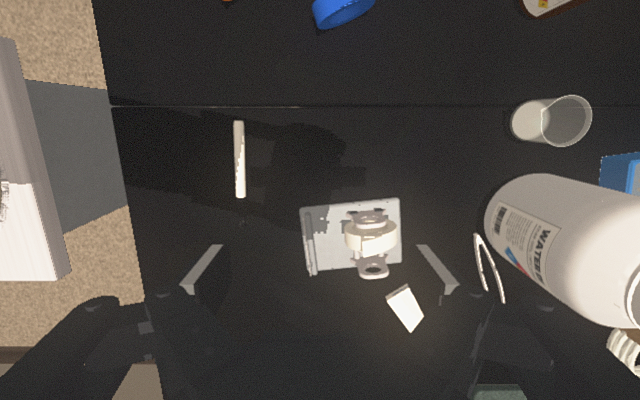

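The only white roll is at scene (246,188) / side (341,275). The look-alikes are orange rolls at scene (210,197), (232,175) and (247,208), and a blue one at (277,191). The spindle is at scene (397,279) to (430,297), the dispenser at (348,225), and the marker at (293,241) is white-bodied. I'm choosing the white roll and will check it in a close crop.

```bash
python3 - <<'E'
from h import *
s,d,w=cam('scene'),cam('side'),cam('wrist')
print('roll',tri([(s,(246,188)),(d,(341,275))]))
for n,uv in dict(o1=(210,197),o2=(232,175),o3=(247,208),bl=(277,191)).items(): print(n,onz(s,uv,.031))
print('spindle grip,tip',onz(s,(397,279),.013),onz(s,(430,297),.013), onz(d,(347,160),.013))
for uv in[(300,206),(399,198),(402,264),(306,275)]: print('base',onz(w,uv,.012))
a=cv2.imread('pics/scene0.png');b=cv2.imread('pics/side0.png');c=cv2.imread('pics/wrist0.png')
f=lambda i,x,y,W,H,z:cv2.resize(i[y:y+H,x:x+W],None,fx=z,fy=z,interpolation=cv2.INTER_CUBIC)
o=np.zeros((600,800,3),np.uint8)
def put(i,x,y):o[y:y+i.shape[0],x:x+i.shape[1]]=i
put(f(a,196,158,100,75,4),0,0);put(f(a,380,262,60,45,6.6),400,0)
put(f(b,301,235,100,75,4),0,300);put(f(c,290,190,130,97,3),400,300)
cv2.imwrite('pics/crop0.png',o)
E
```

```text
roll [0.50485945 0.26777031 0.03566999]
o1 [0.41108352 0.33614968 0.031     ]
o2 [0.53611059 0.35908195 0.031     ]
o3 [0.43698838 0.20237798 0.031     ]
bl [0.55386426 0.17875269 0.031     ]
spindle grip,tip [ 0.45779359 -0.30732496  0.013     ] [ 0.4516734  -0.40585697  0.013     ] [ 0.45074505 -0.36488275  0.013     ]
base [ 0.50000241 -0.04290339  0.012     ]
base [ 0.62639855 -0.03231741  0.012     ]
base [ 0.63712338 -0.12535636  0.012     ]
base [ 0.50647012 -0.14199968  0.012     ]
```

View pics/crop0.png

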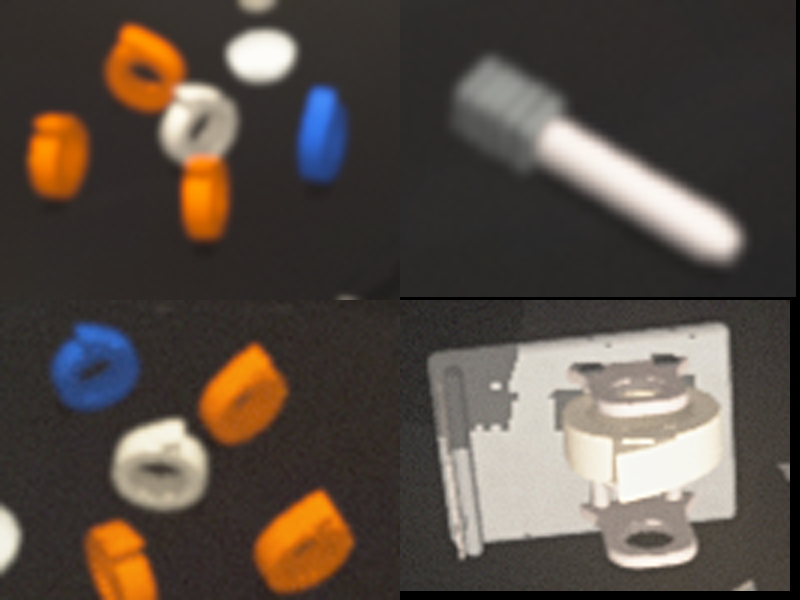

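The crop confirms the white roll, standing with its hole facing roughly along y. The spindle's grip is at its +y end with the tip pointing towards -y, and the dispenser's right bay is empty. Next I move the wrist camera over the roll.

Request:
servo_tool([
  [100,0,0.3,0,0,0,0],
  [100,0,0.6,0,0,0,0],
  [100,-0.1,1,0,0,0,0],
  [100,-0.1,1,0,0,0,0],
])

```text
time_s: 0.55
ee_pos: [0.5087, 0.1536, 0.3037]
eef_rot: [-0.001, 0.706, 0.708, -0.0]
contact_force: [0.9, -0.2, -0.9]
opening: 0.0852
gripper_force: 0.0
```

Request:
servo_tool([
  [100,0,0.3,0,0,0,0],
  [100,0,0.6,-0.1,0,0,0],
  [100,0,0.8,-0.3,0,0,0],
  [100,0,0.8,-0.3,0,0,0],
  [100,0,0.8,-0.3,0,0,0],
  [100,0,0.8,-0.3,0,0,0],
])

```text
time_s: 1.15
ee_pos: [0.5106, 0.269, 0.2599]
eef_rot: [0.0, 0.708, 0.707, 0.001]
contact_force: [0.4, -0.0, -0.0]
opening: 0.0854
gripper_force: 0.0
```

```bash
cat > fit.py <<'E'
from h import *
from scipy.optimize import minimize
def box(x0,x1,y0,y1,z0,z1): return np.array([[x,y,z] for x in(x0,x1) for y in(y0,y1) for z in(z0,z1)])
th=np.linspace(0,2*np.pi,48,endpoint=False)
def cylx(r0,r1,a,b,z): return np.vstack([np.c_[np.full(48,p),r*np.cos(th),z+r*np.sin(th)] for r,p in((r0,a),(r1,b))])
def cyly(r,a,b,z,cx=0): return np.vstack([np.c_[cx+r*np.cos(th),np.full(48,p),z+r*np.sin(th)] for p in(a,b)])
ROLL=([cyly(.0312,-.0095,.0095,.0312)],[cyly(.020,-.0095,.0095,.0312)])
SP=([box(-.038,0,-.013,.013,0,.026),cylx(.009,.009,0,.076,.013),cylx(.009,.005,.076,.086,.013)],[])
def cheek(y):
    a=cyly(.018,y-.0025,y+.0025,.044); return np.vstack([a,box(-.018,.018,y-.0025,y+.0025,.012,.044)])
DISP=([box(-.08,.05,-.046,.046,0,.012),cheek(.032),cheek(0),cheek(-.032),cyly(.0312,.0065,.0255,.0445),box(-.08,-.07,-.046,.046,0,.034)],[])
def T(p,P): c,s=np.cos(p[2]),np.sin(p[2]); return P@np.array([[c,s,0],[-s,c,0],[0,0,1]])+[p[0],p[1],0]
S=4
def mask(cm,p,M,roi):
    x,y,w,h=roi; m=np.zeros((h*S,w*S),np.uint8)
    q=lambda P:((proj(cm,T(p,P))-[x-.5,y-.5])*S-.5)
    for P in M[0]: cv2.fillConvexPoly(m,cv2.convexHull(q(P).astype(np.float32)).round().astype(int),255)
    for P in M[1]:
        n=len(P)//2; a=np.zeros_like(m);b=a.copy()
        cv2.fillConvexPoly(a,q(P[:n]).round().astype(int),255);cv2.fillConvexPoly(b,q(P[n:]).round().astype(int),255); m[(a&b)>0]=0
    return cv2.resize(m,(w,h),interpolation=cv2.INTER_AREA)/255.
def fit(cm,obs,M,roi,p0):
    best=None
    for dy in (-.3,0,.3):
        f=lambda p:np.abs(mask(cm,p,M,roi)-obs).sum()/obs.sum()
        q=np.array(p0)+[0,0,dy]
        r=minimize(f,q,method='Nelder-Mead',options=dict(initial_simplex=[q,q+[.01,0,0],q+[0,.01,0],q+[0,0,.2]],xatol=1e-4,fatol=1e-5))
        if best is None or r.fun<best.fun: best=r
    return best
E
python3 - <<'E'
from fit import *
from h import *
w=cam('wrist'); a=snap('wrist','w1')
print('expected roll px',proj(w,[.505,.268,.031]))
cv2.imwrite('pics/w1v.png',a[:,:,::-1])
E
```

```text
expected roll px [[313.47795596 185.06507059]]
```

View pics/w1.png

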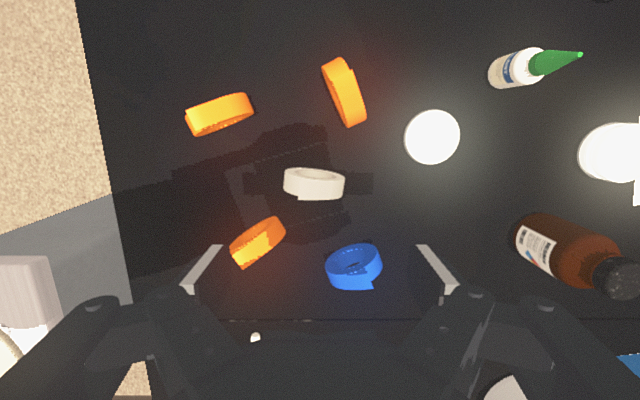

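White roll at (314,183), nearly aligned with x. The orange rolls at (257,242) and (345,92) and the blue one at (354,265) leave both finger sides free.

```bash
python3 - <<'E'
from fit import *
w=cam('wrist'); a=cv2.imread('pics/w1.png')[:,:,::-1].astype(int)
roi=(265,150,100,65); x,y,W,H=roi; c=a[y:y+H,x:x+W]
obs=np.clip((c.min(2)-50)/70.,0,1)
n,l,st,_=cv2.connectedComponentsWithStats((obs>.3).astype(np.uint8)); k=1+st[1:,4].argmax(); print(st[1:])
obs=obs*(cv2.dilate((l==k).astype(np.uint8),np.ones((3,3)))>0)
r=fit(w,obs,ROLL,roi,(.505,.268,0)); print(r.x,np.degrees(r.x[2]),r.fun)
m=mask(w,r.x,ROLL,roi); 
for f in(-.0015,.0015): print([round(np.abs(mask(w,r.x+np.array(d),ROLL,roi)-obs).sum()/obs.sum(),3) for d in([f,0,0],[0,f,0],[0,0,40*f])])
E
```

```text
[[  91    1    1    1    1]
 [  93    0    1    2    2]
 [  90    0   10   12   38]
 [  89    9    5    3    6]
 [  94    9    1    1    1]
 [  95   11    1    1    1]
 [  83   13    1    1    1]
 [  96   13    4    7   12]
 [  87   15    1    1    1]
 [  89   15    1    1    1]
 [  18   17   63   34 1811]
 [  92   16    1    1    1]
 [  94   16    1    1    1]
 [  81   19    1    1    1]
 [  94   18    1    2    2]
 [  91   20    1    1    1]
 [  93   21    1    1    1]
 [  96   20    1    1    1]
 [  98   21    2    2    2]]
[ 0.50531686  0.27119645 -0.12666694] -7.2574811825795775 0.03857969107507608
[np.float64(0.074), np.float64(0.096), np.float64(0.085)]
[np.float64(0.083), np.float64(0.127), np.float64(0.082)]
```

Request:
servo_tool([
  [100,-0.03,0.01,-0.25,0,0,-0.08],
  [100,-0.03,0.01,-0.5,0,0,-0.08],
  [100,-0.03,0.01,-0.75,0,0,-0.08],
  [100,-0.03,0.01,-0.95,0,0,-0.08],
  [100,-0.03,0.01,-0.95,0,0,-0.08],
  [100,-0.03,0.01,-0.95,0,0,-0.08],
])

```text
time_s: 1.8
ee_pos: [0.5064, 0.271, 0.1179]
eef_rot: [0.0, 0.75, 0.661, 0.001]
contact_force: [1.0, 0.1, 1.0]
opening: 0.0857
gripper_force: 0.0
```

Request:
servo_tool([
  [100,0,0,-0.12,0,0,0],
  [100,0,0,-0.24,0,0,0],
  [100,0,0,-0.24,0,0,0],
  [100,0,0,-0.24,0,0,0],
])

```text
time_s: 2.2
ee_pos: [0.5065, 0.2716, 0.0825]
eef_rot: [0.001, 0.75, 0.661, 0.001]
contact_force: [0.2, -0.4, 0.1]
opening: 0.0854
gripper_force: 0.0
```

Request:
servo_tool([
  [60,0,0,0,0,0,0],
  [60,0,0,0,0,0,0],
  [60,0,0,0,0,0,0],
  [60,0,0,0,0,0,0],
  [60,0,0,0,0,0,0],
  [60,0,0,0,0,0,0],
  [60,0,0,0,0,0,0],
  [60,0,0,0,0,0,0],
], force=25)

```text
time_s: 3.0
ee_pos: [0.5061, 0.2717, 0.082]
eef_rot: [0.0, 0.75, 0.661, 0.001]
contact_force: [-1.5, -1.0, 8.6]
opening: 0.0608
gripper_force: 25.8
```

Request:
servo_tool([
  [60,0,0,0.2,0,0,0],
  [60,0,0,0.5,0,0,0],
  [60,0,0,0.8,0,0,0],
  [60,0,0,1,0,0,0.07],
  [60,0.1,-0.25,1,0,0,0.14],
  [60,0.2,-0.5,1,0,0,0.14],
  [60,0.3,-0.75,1,0,0,0.14],
  [60,0.37,-1,1,0,0,0.14],
])

```text
time_s: 3.8
ee_pos: [0.5616, 0.12, 0.2311]
eef_rot: [0.0, 0.673, 0.74, 0.0]
contact_force: [1.0, -0.2, -0.4]
opening: 0.0606
gripper_force: 27.9
```

Request:
servo_tool([
  [60,0,-0.3,0,0,0,0],
  [60,0,-0.6,0,0,0,0],
  [60,0,-0.9,0,0,0,0],
  [60,0,-1,0,0,0,0],
])

```text
time_s: 4.2
ee_pos: [0.5609, -0.032, 0.231]
eef_rot: [0.001, 0.674, 0.738, -0.0]
contact_force: [0.1, 1.1, -0.6]
opening: 0.0607
gripper_force: 27.9
```

Request:
servo_tool([
  [60,0,-0.3,0.05,0,0,0],
  [60,0,-0.6,0.15,0,0,0],
  [60,0,-0.8,0.2,0,0,0],
  [60,0,-0.8,0.2,0,0,0],
  [60,0,-0.8,0.2,0,0,0],
  [60,0,-0.8,0.2,0,0,0],
])

```text
time_s: 4.8
ee_pos: [0.561, -0.1472, 0.2602]
eef_rot: [-0.0, 0.673, 0.74, 0.0]
contact_force: [-0.3, 0.5, -1.6]
opening: 0.0608
gripper_force: 27.9
```

```bash
python3 - <<'E'
from fit import *
import pickle
s=robot.sense();w=cam('wrist'); a=snap('wrist','w2'); pickle.dump((w,s['ee_pos'],s['eef_rot']),open('w2.pkl','wb')); print(s['ee_pos'],s['eef_rot'],s['opening'],proj(w,[.57,-.085,.045]))
E
```

```text
[ 0.56101656 -0.14717408  0.26023101] [-3.50765151e-04  6.72526283e-01  7.40073155e-01  4.44858665e-05] 0.060817151733632994 [[334.96665049 124.19458297]]
```

View pics/w2.png

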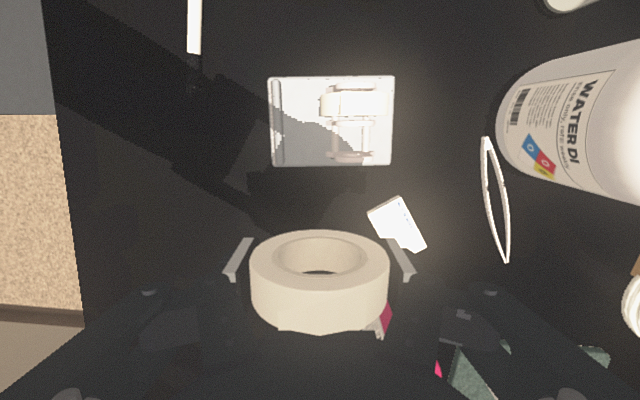

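The held roll spans (250–389, 230–333) and sits square in the fingers. The dispenser base is at (268–394, 75–167), with the carton at (397,222) and the marker at (194,25).

```bash
cat > rollfit.py <<'E'
from fit import *
from scipy.spatial.transform import Rotation as Ro
# held roll: params = tool-frame offset (x: across pads/axis dir, y: closing, z: ahead) + tilt about tool y
def heldmask(cm,ee,q,p,roi):
    Rt=Ro.from_quat(np.r_[q[1:],q[0]]).as_matrix()
    def M(P): # canonical: axis y, centre z .0312 -> tool: axis x, closing y
        L=np.c_[P[:,1],P[:,0],P[:,2]-.0312]
        L=L@Ro.from_euler('y',p[3]).as_matrix().T+[p[0],p[1],p[2]]
        return L@Rt.T+ee
    return mask(cm,(0,0,0),([M(P) for P in ROLL[0]],[M(P) for P in ROLL[1]]),roi), Rt
E
python3 - <<'E'
from rollfit import *
import pickle
w,ee,q=pickle.load(open('w2.pkl','rb')); ee=np.array(ee);q=np.array(q)
a=cv2.imread('pics/w2.png').astype(int)
def seg(roi,lo,hi):
    x,y,W,H=roi; o=np.clip((a[y:y+H,x:x+W].min(2)-lo)/(hi-lo),0,1)
    n,l,st,_=cv2.connectedComponentsWithStats((o>.4).astype(np.uint8)); k=1+st[1:,4].argmax()
    return o*(cv2.dilate((l==k).astype(np.uint8),np.ones((3,3)))>0)
roi=(250,60,160,125); o=seg(roi,40,100)
r=fit(w,o,DISP,roi,(.575,-.085,.09)); print('disp',r.x,np.degrees(r.x[2]),r.fun)
im=a[60:185,250:410].astype(np.uint8).copy(); m=mask(w,r.x,DISP,roi)
cs,_=cv2.findContours((m>.5).astype(np.uint8),0,1); big=cv2.resize(im,None,fx=4,fy=4); cv2.drawContours(big,[c*4+2 for c in cs],-1,(0,0,255),1)
roi2=(235,220,170,112); o2=seg(roi2,70,130)
f=lambda p:np.abs(heldmask(w,ee,q,p,roi2)[0]-o2).sum()/o2.sum()
p0=np.array([0,0,.049,0.]); best=min((minimize(f,p0+[0,0,0,t],method='Nelder-Mead',options=dict(initial_simplex=[p0+[0,0,0,t]]+[p0+d for d in np.diag([.005,.005,.005,.1])])) for t in(-.15,0,.15)),key=lambda r:r.fun)
print('held',best.x,best.fun)
m2=(heldmask(w,ee,q,best.x,roi2)[0]>.5).astype(np.uint8); im2=cv2.resize(a[220:332,235:405].astype(np.uint8),None,fx=3,fy=3)
cs,_=cv2.findContours(m2,cv2.RETR_LIST,1); cv2.drawContours(im2,[c*3+1 for c in cs],-1,(0,0,255),1)
out=np.zeros((600,800,3),np.uint8); big=cv2.resize(big,(460,360)); out[:360,:460]=big; out[262:598,290:800]=im2[:336,:510]; cv2.imwrite('pics/ov.png',out)
E
```

```text
disp [ 0.58556189 -0.0820465   0.10930645] 6.26279824647403 0.20611972227275824
held [-5.78442863e-04 -7.69278440e-05  4.99421801e-02 -2.97458829e-02] 0.027123720123139964
```

View pics/ov.png

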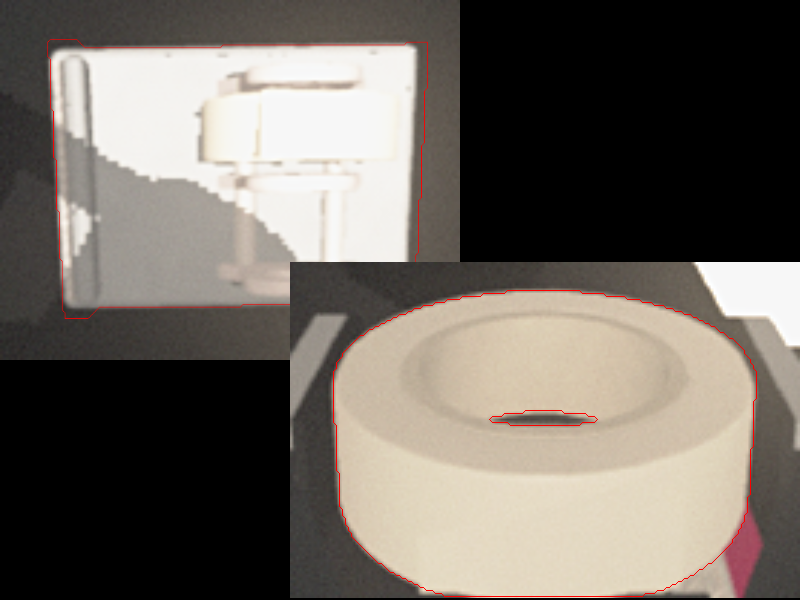

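The held-roll fit is excellent: roll centre 50 mm ahead of the TCP and centred. The dispenser's base extent assumption was off, so I take a closer view straight over the bore line.

Request:
servo_tool([
  [60,0.1,0,-0.25,0,0,0],
  [60,0.2,0,-0.5,0,0,0],
  [60,0.2,0,-0.53,0,0,0],
  [60,0.2,0,-0.53,0,0,0],
  [60,0.2,0,-0.53,0,0,0],
])

```text
time_s: 5.35
ee_pos: [0.5913, -0.1483, 0.1828]
eef_rot: [0.001, 0.673, 0.74, 0.0]
contact_force: [0.2, -0.1, -0.7]
opening: 0.0605
gripper_force: 27.9
```

```bash
python3 - <<'E'
from fit import *
import pickle
s=robot.sense();w=cam('wrist'); a=snap('wrist','w3'); pickle.dump((w,s['ee_pos'],s['eef_rot']),open('w3.pkl','wb')); print(s['ee_pos'],s['eef_rot'])
print(proj(w,[.5856,-.082,.012]),proj(w,[.5856,-.082,.062]))
x,y,W,H=220,20,200,150
g=cv2.resize(a[y:y+H,x:x+W,::-1],None,fx=4,fy=4,interpolation=cv2.INTER_CUBIC)
g=(255*(g/255.)**1.8).astype(np.uint8)
for k in range(0,200,20): cv2.putText(g,str(x+k),(k*4,8),0,.3,(0,255,0)); cv2.line(g,(k*4,10),(k*4,14),(0,255,0))
for k in range(20,150,20): cv2.putText(g,str(y+k),(0,k*4),0,.3,(0,255,0))
cv2.imwrite('pics/w3c.png',g)
E
```

```text
[ 0.59127329 -0.14831671  0.18283723] [1.22787549e-03 6.72802924e-01 7.39820650e-01 3.52798918e-04]
[[319.44287907 118.04213629]] [[319.76167202 118.61738154]]
```

View pics/w3c.png

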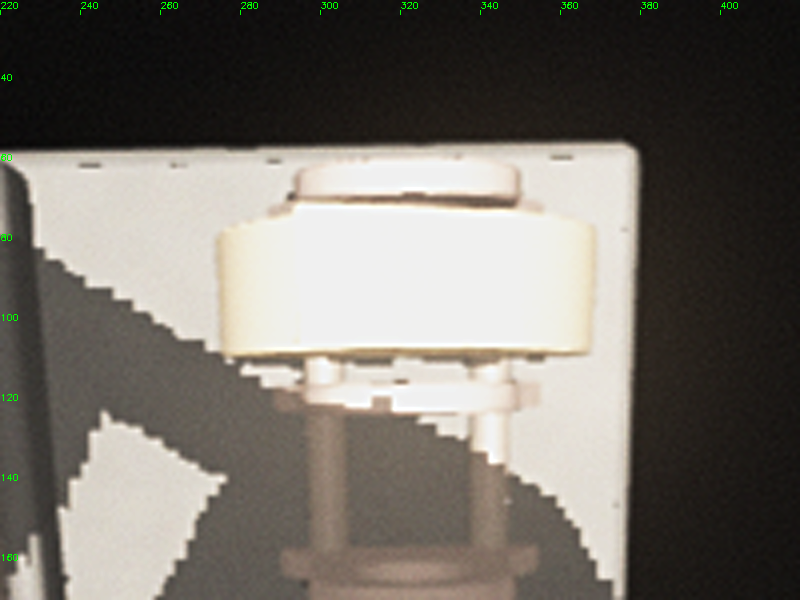

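The dispenser is clear: middle cheek top centred at about (323,119), left cheek top at (322,62), bars at columns 302 and 343, feet centred at about 322, base right edge at about column 378. Triangulating from these.

```bash
python3 - <<'E'
from fit import *
import pickle
w,ee,q=pickle.load(open('w3.pkl','rb'))
P=lambda u,v,z:onz(w,(220+(u+.5)/4-.5,20+(v+.5)/4-.5),z)
for n,a in dict(midL=(303,398,.062),midR=(521,397,.062),leftL=(297,157,.062),leftR=(519,157,.062),fL=(275,395,.02),fR=(540,392,.02),lfL=(270,207,.02),lfR=(543,207,.02),rfL=(282,562,.02),rfR=(537,558,.02),baseTR=(637,143,.012),baseTL=(0,152,.012),baseR2=(628,580,.012)).items(): print(n,P(*a).round(4))
# line fits of base edges in image
a=cv2.imread('pics/w3.png').min(2).astype(float)
def vsub(col): 
    c=a[35:75,col]; i=np.where((c[:-1]<90)&(c[1:]>=90))[0][0]; return 35+i+(90-c[i])/(c[i+1]-c[i])
def hsub(r):
    c=a[r,360:395]; i=np.where((c[:-1]>=90)&(c[1:]<90))[0][0]; return 360+i+(c[i]-90)/(c[i]-c[i+1])
top=np.array([onz(w,(c,vsub(c)),.012)[:2] for c in range(225,372,4)])
rt=np.array([onz(w,(hsub(r),r),.012)[:2] for r in range(64,150,4)])
for L,nm in((top,'top'),(rt,'right')):
    vx=cv2.fitLine(L.astype(np.float32),cv2.DIST_HUBER,0,1e-4,1e-4).ravel(); print(nm,vx.round(4),np.degrees(np.arctan2(vx[1],vx[0])))
E
```

```text
midL [ 0.5703 -0.0837  0.062 ]
midR [ 0.6045 -0.0804  0.062 ]
leftL [ 0.5669 -0.0491  0.062 ]
leftR [ 0.6    -0.0459  0.062 ]
fL [ 0.5619 -0.0844  0.02  ]
fR [ 0.6124 -0.0791  0.02  ]
lfL [ 0.5587 -0.0511  0.02  ]
lfR [ 0.6088 -0.0464  0.02  ]
rfL [ 0.5654 -0.1163  0.02  ]
rfR [ 0.6158 -0.1108  0.02  ]
baseTR [ 0.6258 -0.0325  0.012 ]
baseTL [ 0.5067 -0.0453  0.012 ]
baseR2 [ 0.6362 -0.1146  0.012 ]
top [ 0.9937  0.1117  0.5454 -0.0404] 6.4107733
right [ 0.112  -0.9937  0.6304 -0.0613] -83.571976
```

Request:
servo_tool([
  [60,-0.015,0.17,0,0,0,0.01],
  [60,-0.015,0.34,0,0,0,0.011],
  [60,-0.015,0.34,0,0,0,0.011],
  [60,-0.015,0.34,0,0,0,0.011],
  [60,-0.015,0.34,0,0,0,0.011],
])

```text
time_s: 5.9
ee_pos: [0.5889, -0.0983, 0.1818]
eef_rot: [0.001, 0.667, 0.745, 0.0]
contact_force: [0.3, 0.1, -0.6]
opening: 0.0605
gripper_force: 27.9
```

```bash
python3 - <<'E'
from h import *
s=robot.sense();print(s['ee_pos'],s['eef_rot'],s['contact_force'])
a,b=s['eef_rot'][1:3];print(np.degrees(np.arctan2(2*b*b-1,2*a*b)))
E
```

```text
[ 0.58888348 -0.09827611  0.18175873] [7.53245288e-04 6.66819509e-01 7.45218854e-01 1.86807017e-04] [ 0.28380201  0.06661122 -0.57399937]
6.355804813348739
```

Request:
servo_tool([
  [60,0,0.007,-0.15,0,0,0],
  [60,0,0.007,-0.3,0,0,0],
  [60,0,0.007,-0.4,0,0,0],
  [60,0,0.007,-0.47,0,0,0],
  [60,0,0.007,-0.51,0,0,0],
  [60,0,0.007,-0.51,0,0,0],
  [60,0,0.007,-0.51,0,0,0],
])

```text
time_s: 6.6
ee_pos: [0.5891, -0.0966, 0.1051]
eef_rot: [0.001, 0.667, 0.745, 0.0]
contact_force: [-0.6, -0.3, -0.6]
opening: 0.0605
gripper_force: 27.9
```

Request:
servo_tool([
  [60,0,0,-0.03,0,0,0],
  [60,0,0,-0.06,0,0,0],
  [60,0,0,-0.06,0,0,0],
  [60,0,0,-0.06,0,0,0],
])

```text
time_s: 7.0
ee_pos: [0.589, -0.0966, 0.0961]
eef_rot: [0.001, 0.667, 0.745, 0.0]
contact_force: [-2.0, -0.2, 6.1]
opening: 0.0607
gripper_force: 28.6
```

Roll touches the bars at 6 N. Release and back off.

Request:
servo_tool([
  [75,0,0,0,0,0,0],
  [80,0,0,0,0,0,0],
  [90,0,0,0,0,0,0],
  [100,0,0,0,0,0,0],
  [100,0,0,0,0,0,0],
  [100,0,0,0.1,0,0,0],
  [100,0,0,0.3,0,0,0],
  [100,0,0,0.6,0,0,0],
  [100,0,-0.2,0.9,0,0,0],
  [100,0,-0.35,1,0,0,0],
])

```text
time_s: 8.0
ee_pos: [0.5894, -0.1496, 0.2511]
eef_rot: [0.004, 0.666, 0.746, 0.001]
contact_force: [-0.0, -0.4, 0.6]
opening: 0.0854
gripper_force: 0.0
```

Request:
servo_tool([
  [100,0,0,0,0,0,0],
  [100,0,0,0,0,0,0],
  [100,0,0,0,0,0,0],
])

```text
time_s: 8.3
ee_pos: [0.5884, -0.1481, 0.2446]
eef_rot: [-0.001, 0.666, 0.746, -0.0]
contact_force: [-1.1, -0.1, -0.1]
opening: 0.0854
gripper_force: 0.0
```

```bash
python3 - <<'E'
from fit import *
import pickle
s=robot.sense();w=cam('wrist'); a=snap('wrist','w4'); pickle.dump((w,s['ee_pos'],s['eef_rot']),open('w4.pkl','wb')); print(s['ee_pos'])
c=proj(w,[.5873,-.0819,.06])[0]; print(c); x,y=int(c[0])-65,int(c[1])-55
g=cv2.resize(a[y:y+110,x:x+130,::-1],None,fx=4,fy=4,interpolation=cv2.INTER_CUBIC)
g=(255*(g/255.)**1.8).astype(np.uint8)
p=(.5873,-.0819,.112)
for yy,col in((-.0065,(0,0,255)),(-.0255,(0,0,255)),(.0065,(255,0,0)),(.0255,(255,0,0))):
    q=proj(w,T(p,cyly(.031,yy,yy,.0445)[:48])); cv2.polylines(g,[((q-[x-.5,y-.5])*4-.5).round().astype(int)],True,col,1)
o=np.zeros((440,800,3),np.uint8);o[:,:520]=g
o[:,520:]=cv2.resize(a[:,:,::-1],None,fx=.7,fy=.7)[:, 80:360][:280].repeat(1,0) if False else 0
cv2.imwrite('pics/w4c.png',o[:,:520])
E
```

```text
[ 0.58844446 -0.14807322  0.2446271 ]
[326.91013889 119.2700567 ]
```

View pics/w4c.png

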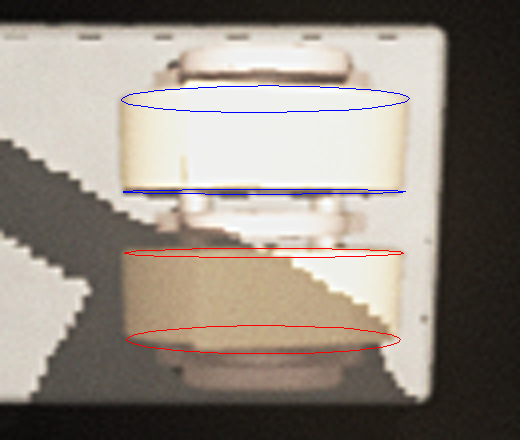

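Both rolls stand in their bays and match the model overlays (blue and red rings). Now over to the spindle.

Request:
servo_tool([
  [100,-0.3,0,0,0,0,0],
  [100,-0.6,0,0,0,0,0],
  [100,-0.88,0,0,0,0,0],
  [100,-0.88,-0.3,0,0,0,-0.05],
  [100,-0.88,-0.6,0,0,0,-0.1],
  [100,-0.88,-0.9,0,0,0,-0.1],
  [100,-0.88,-1,0,0,0,-0.1],
])

```text
time_s: 9.05
ee_pos: [0.4563, -0.3016, 0.2446]
eef_rot: [-0.0, 0.724, 0.69, -0.0]
contact_force: [0.3, 0.5, 0.4]
opening: 0.0854
gripper_force: 0.0
```

Request:
servo_tool([
  [100,0,-0.3,0,0,0,0],
  [100,0,-0.4,0,0,0,0],
  [100,0,-0.4,0,0,0,0],
  [100,0,-0.4,0,0,0,0],
  [100,0,-0.4,0,0,0,0],
])

```text
time_s: 9.55
ee_pos: [0.4571, -0.3575, 0.2453]
eef_rot: [-0.0, 0.722, 0.691, 0.0]
contact_force: [-0.5, -1.4, 0.2]
opening: 0.0855
gripper_force: 0.0
```

```bash
python3 - <<'E'
from fit import *
s=robot.sense();w=cam('wrist'); a=snap('wrist','w5').astype(int); print(s['ee_pos'],s['eef_rot'],proj(w,[[.457,-.31,.013],[.452,-.406,.013]]))
c=proj(w,[.455,-.355,.013])[0].astype(int); roi=(c[0]-50,max(c[1]-80,0),100,160); x,y,W,H=roi
v=a[y:y+H,x:x+W].min(2); print(np.percentile(v,[10,50,80,90,98]))
for lo,hi in((40,70),(55,90)):
    o=np.clip((v-lo)/(hi-lo),0,1); n,l,st,_=cv2.connectedComponentsWithStats((o>.4).astype(np.uint8)); k=1+st[1:,4].argmax(); print(st[k])
    o=o*(cv2.dilate((l==k).astype(np.uint8),np.ones((3,3)))>0)
    r=fit(w,o,SP,roi,(.457,-.325,-1.6)); print(r.x,np.degrees(r.x[2]),r.fun)
g=cv2.resize(a[y:y+H,x:x+W,::-1].astype(np.uint8),None,fx=3.5,fy=3.5,interpolation=cv2.INTER_CUBIC)
for P in SP[0]: cv2.polylines(g,[cv2.convexHull(((proj(w,T(r.x,P))-[x-.5,y-.5])*3.5-.5).astype(np.float32)).round().astype(int)],True,(0,0,255),1)
cv2.imwrite('pics/w5c.png',g)
E
```

```text
[ 0.45710536 -0.35745053  0.24532139] [-3.75732347e-04  7.22487492e-01  6.91383881e-01  1.10565238e-04] [[317.09239174 137.6882719 ]
 [316.60448353 226.91709014]]
[ 50.  64.  73. 158. 219.]
[    0     0   100   160 12861]
[ 0.45696818 -0.31426183 -1.674243  ] -95.92705771222744 0.779006023226101
[  36    0   64  132 3405]
[ 0.45586951 -0.32196447 -1.68511958] -96.55023970897035 0.2700804144697306
```

```bash
python3 - <<'E'
from fit import *
w=cam('wrist'); a=cv2.imread('pics/w5.png').astype(int)[:,:,::-1]
c=proj(w,[.455,-.355,.013])[0].astype(int); roi=(c[0]-50,max(c[1]-80,0),100,160); x,y,W,H=roi
v=a[y:y+H,x:x+W].min(2)
for lo,hi in((75,105),(85,120)):
    o=np.clip((v-lo)/(hi-lo),0,1); n,l,st,_=cv2.connectedComponentsWithStats((o>.4).astype(np.uint8)); k=1+st[1:,4].argmax(); print(st[k])
    o=o*(cv2.dilate((l==k).astype(np.uint8),np.ones((3,3)))>0)
    r=fit(w,o,SP,roi,(.457,-.325,-1.68)); print(r.x,np.degrees(r.x[2]),r.fun)
g=cv2.resize(a[y:y+H,x:x+W,::-1].astype(np.uint8),None,fx=3.5,fy=3.5,interpolation=cv2.INTER_CUBIC)
for P in SP[0]: cv2.polylines(g,[cv2.convexHull(((proj(w,T(r.x,P))-[x-.5,y-.5])*3.5-.5).astype(np.float32)).round().astype(int)],True,(0,0,255),1)
cv2.imwrite('pics/w5c.png',g)
E
```

```text
[  37    8   29  123 2453]
[ 0.45587217 -0.3225375  -1.67680252] -96.07370733113147 0.08696525342171939
[  37   43   27   88 1575]
[ 0.45254245 -0.35472649 -1.67704264] -96.08746524126106 0.4733993292128652
```

View pics/w5c.png

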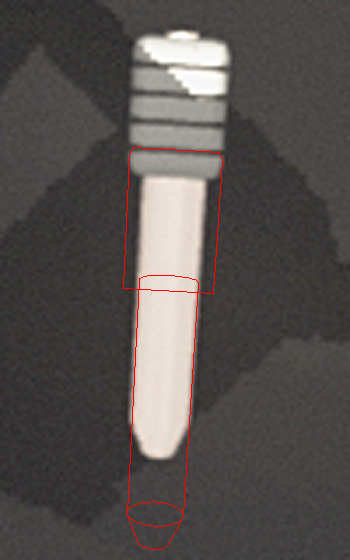

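```bash
python3 - <<'E'
from fit import *
w=cam('wrist'); c=proj(w,[.455,-.355,.013])[0].astype(int); x,y=c[0]-50,max(c[1]-80,0)
f=lambda X:((proj(w,X)-[x-.5,y-.5])*3.5-.5).round(0)
p=(.45587,-.32254,-1.6768)
print(x,y,f(T(p,np.array([[.086,0,.013],[.086,0,.01],[.076,.009,.013],[.076,-.009,.013],[0,.013,.026],[0,-.013,.026],[-.038,.013,.026],[-.038,-.013,.026],[-.038,0,0]]))))
P=lambda u,v,z:onz(w,(x+(u+.5)/3.5-.5,y+(v+.5)/3.5-.5),z).round(4)
print('tip',P(158,459,.013),'shoulder',P(131,176,.026),P(222,178,.026),'back',P(133,38,.026),P(229,38,.026),'tube', P(142,181,.013),P(207,181,.013),P(130,420,.013),P(187,420,.013))
E
```

```text
267 101 [[158. 448.]
 [159. 444.]
 [189. 420.]
 [131. 416.]
 [220. 181.]
 [128. 175.]
 [230.  40.]
 [134.  34.]
 [182.  38.]]
tip [ 0.4465 -0.4118  0.013 ] shoulder [ 0.4438 -0.3215  0.026 ] [ 0.4693 -0.3232  0.026 ] back [ 0.4465 -0.2845  0.026 ] [ 0.4725 -0.2857  0.026 ] tube [ 0.4462 -0.3245  0.013 ] [ 0.4653 -0.3254  0.013 ] [ 0.4384 -0.3984  0.013 ] [ 0.4562 -0.3992  0.013 ]
```

The spindle lies at about -96° heading, shoulder near (174,177) in the crop, tip at (158,459) and grip centre near world (0.458, -0.304). The drawn outline was from the bad second fit. Grasping the grip now.

Request:
servo_tool([
  [100,0.007,0.2,-0.2,0,0,-0.039],
  [100,0.007,0.36,-0.45,0,0,-0.039],
  [100,0.007,0.36,-0.7,0,0,-0.039],
  [100,0.007,0.36,-0.9,0,0,-0.039],
  [100,0.007,0.36,-1,0,0,-0.039],
  [100,0.007,0.36,-1,0,0,-0.039],
  [100,0.007,0.36,-1,0,0,-0.039],
])

```text
time_s: 10.3
ee_pos: [0.4582, -0.3046, 0.0962]
eef_rot: [0.0, 0.744, 0.669, 0.0]
contact_force: [0.3, 0.9, 0.7]
opening: 0.0852
gripper_force: 0.0
```

Request:
servo_tool([
  [100,0,0,-0.1,0,0,0],
  [100,0,0,-0.14,0,0,0],
  [100,0,0,-0.14,0,0,0],
  [100,0,0,-0.14,0,0,0],
])

```text
time_s: 10.7
ee_pos: [0.4581, -0.3051, 0.0752]
eef_rot: [0.001, 0.744, 0.668, 0.0]
contact_force: [0.1, 0.2, 0.7]
opening: 0.0854
gripper_force: 0.0
```

Request:
servo_tool([
  [15,0,0,0,0,0,0],
  [15,0,0,0,0,0,0],
  [15,0,0,0,0,0,0],
  [15,0,0,0,0,0,0],
  [15,0,0,0,0,0,0],
  [15,0,0,0,0,0,0],
  [15,0,0,0,0,0,0],
  [15,0,0,0,0,0,0],
  [15,0,0,0,0,0,0],
  [15,0,0,0,0,0,0],
], force=50)

```text
time_s: 11.7
ee_pos: [0.458, -0.3051, 0.0747]
eef_rot: [0.0, 0.744, 0.668, 0.0]
contact_force: [-0.5, 0.3, 5.5]
opening: 0.0254
gripper_force: 50.4
```

Request:
servo_tool([
  [15,0,0,0.2,0,0,0],
  [15,0,0,0.5,0,0,0],
  [15,0,0,0.8,0,0,0],
  [15,0,0,1,0,0,0],
  [15,0,0.3,1,0,0,0.07],
  [15,0,0.6,1,0,0,0.139],
  [15,0,0.9,1,0,0,0.139],
  [15,0,1,1,0,0,0.139],
])

```text
time_s: 12.5
ee_pos: [0.4572, -0.1516, 0.224]
eef_rot: [-0.001, 0.666, 0.746, 0.0]
contact_force: [-0.3, 0.4, -0.9]
opening: 0.0252
gripper_force: 49.7
```

Request:
servo_tool([
  [15,0.1,0.3,0,0,0,0],
  [15,0.3,0.6,0,0,0,0],
  [15,0.5,0.9,0,0,0,0],
  [15,0.74,1,0,0,0,0],
  [15,0.74,1,0,0,0,0],
])

```text
time_s: 13.0
ee_pos: [0.5715, -0.0027, 0.2233]
eef_rot: [0.0, 0.665, 0.747, 0.0]
contact_force: [-0.0, -0.4, -1.3]
opening: 0.025
gripper_force: 49.8
```

Request:
servo_tool([
  [15,0,0.27,0,0,0,0],
  [15,0,0.54,0,0,0,0],
  [15,0,0.54,0,0,0,0],
  [15,0,0.54,-0.25,0,0,0],
  [15,0,0.54,-0.5,0,0,0],
  [15,0,0.54,-0.7,0,0,0],
  [15,0,0.54,-0.78,0,0,0],
  [15,0,0.54,-0.78,0,0,0],
  [15,0,0.54,-0.78,0,0,0],
  [15,0,0.54,-0.78,0,0,0],
])

```text
time_s: 14.0
ee_pos: [0.5696, 0.0758, 0.1091]
eef_rot: [0.001, 0.667, 0.745, 0.001]
contact_force: [-0.4, 0.2, -0.4]
opening: 0.0251
gripper_force: 49.9
```

```bash
cat > err.py <<'E'
from h import *
import sys
D=np.array([.5873,-.0819]);t=np.radians(6.42);ex=np.array([np.cos(t),np.sin(t)]);ey=np.array([-ex[1],ex[0]])
s=robot.sense();p=np.array(s['ee_pos']);q=s['eef_rot'];a,b=q[1:3]
yaw=np.degrees(np.arctan2(2*b*b-1,2*a*b));l=(p[:2]-D)
print('local x,y mm',1e3*l@ex,1e3*l@ey,'z',p[2]*1e3,'yaw',yaw,'F',s['contact_force'],'q',np.round(q,4),'T',np.round(s['torque'],2))
tgt=D+ey*float(sys.argv[1])/1e3
print('units to go',np.r_[tgt-p[:2],.1067-p[2]]/.15,'rz',(6.42-yaw)/90)
E
python3 err.py 155
```

```text
local x,y mm 0.02175479561615088 158.665322028131 z 109.06329125822467 yaw 6.379013360226871 F [-0.39182079  0.19445417 -0.39519816] q [0.0012 0.6667 0.7454 0.0009] T [0.04 0.04 0.01]
units to go [ 0.00258815 -0.02429846 -0.01575528] rz 0.00045540710859032094
```

Request:
servo_tool([
  [15,0.003,-0.003,-0.016,0,0,0],
  [15,0.007,-0.04,-0.016,0,0,0],
  [15,0.012,-0.08,-0.016,0,0,0],
  [15,0.016,-0.12,-0.016,0,0,0],
  [15,0.016,-0.12,-0.016,0,0,0],
  [15,0.016,-0.12,-0.016,0,0,0],
])

```text
time_s: 14.6
ee_pos: [0.5712, 0.0578, 0.105]
eef_rot: [-0.0, 0.667, 0.745, -0.0]
contact_force: [0.3, 0.2, -0.6]
opening: 0.0255
gripper_force: 49.9
```

```bash
python3 err.py 130
```

```text
local x,y mm -0.36200586903380194 140.6115096807405 z 105.00712542849047 yaw 6.3619009407019025 F [ 0.27386211  0.22874535 -0.61219988] q [-0.      0.6668  0.7453 -0.    ] T [ 0.06 -0.01  0.01]
units to go [ 0.01030847 -0.07002991  0.01128583] rz 0.0006455451033121938
```

```bash
cat > avg.py <<'E'
from err import *
L=[]
for i in range(8):
    robot.camera('side'); s=robot.sense(); L.append(np.r_[s['ee_pos'],s['contact_force'],s['torque']])
L=np.array(L); m=L.mean(0); l=m[:2]-D
print('AVG local',1e3*l@ex,1e3*l@ey,'z',1e3*m[2],'std',1e3*L[:,:3].std(0),'F',m[3:6].round(2),'T',m[6:].round(2))
tgt=D+ey*float(sys.argv[1])/1e3
print('units',(np.r_[tgt-m[:2],.1067-m[2]]/.15).round(4))
E
python3 avg.py 120
```

```text
local x,y mm -0.36200586903380194 140.6115096807405 z 105.00712542849047 yaw 6.3619009407019025 F [ 0.27386211  0.22874535 -0.61219988] q [-0.      0.6668  0.7453 -0.    ] T [ 0.06 -0.01  0.01]
units to go [ 0.01776286 -0.13627851  0.01128583] rz 0.0006455451033121938
AVG local -0.35862637126506913 140.98234071528762 z 104.97906679612461 std [0.0140014  0.07234731 0.0135347 ] F [ 0.24  0.3  -0.91] T [-0.01  0.   -0.  ]
units [ 0.018  -0.1387  0.0115]
```

Request:
servo_tool([
  [15,0.003,-0.005,0.0115,0,0,0],
  [15,0.006,-0.035,0.0115,0,0,0],
  [15,0.009,-0.07,0.0115,0,0,0],
  [15,0.013,-0.105,0.0115,0,0,0],
  [15,0.018,-0.139,0.0115,0,0,0],
  [15,0.018,-0.139,0.0115,0,0,0],
  [15,0.018,-0.139,0.0115,0,0,0],
  [15,0.018,-0.139,0.0115,0,0,0],
])

```text
time_s: 15.8
ee_pos: [0.5739, 0.0373, 0.1067]
eef_rot: [-0.0, 0.667, 0.745, -0.0]
contact_force: [-0.3, -0.0, -1.0]
opening: 0.025
gripper_force: 49.9
```

```bash
python3 avg.py 92
```

```text
local x,y mm -0.02082821840596072 119.97370099799463 z 106.69077156813138 yaw 6.397035578429577 F [-0.31057315 -0.01382041 -1.04363865] q [-1.000e-04  6.666e-01  7.455e-01 -0.000e+00] T [ 0.   -0.    0.05]
units to go [ 2.09906654e-02 -1.85306317e-01  6.15228791e-05] rz 0.00025516023967136667
AVG local 0.00017956374974978023 119.97045456626196 z 106.71761070674042 std [0.01511748 0.04546027 0.01340653] F [ 0.06 -0.36 -0.75] T [-0.01 -0.02  0.01]
units [ 2.080e-02 -1.853e-01 -1.000e-04]
```

Through the left cheek with no force. Continuing along the bore line.

Request:
servo_tool([
  [15,0.004,-0.035,0,0,0,0],
  [15,0.008,-0.07,0,0,0,0],
  [15,0.012,-0.105,0,0,0,0],
  [15,0.016,-0.145,0,0,0,0],
  [15,0.021,-0.185,0,0,0,0],
  [15,0.021,-0.185,0,0,0,0],
  [15,0.021,-0.185,0,0,0,0],
])

```text
time_s: 16.9
ee_pos: [0.577, 0.0093, 0.1067]
eef_rot: [-0.0, 0.667, 0.745, 0.0]
contact_force: [-0.2, 0.2, -0.7]
opening: 0.025
gripper_force: 49.9
```

```bash
python3 avg.py 64
```

```text
local x,y mm 0.002021475517663658 91.78010224453386 z 106.69915775560162 yaw 6.366522931962434 F [-0.19983411  0.22707835 -0.68846055] q [-1.000e-04  6.668e-01  7.453e-01  0.000e+00] T [-0.04  0.   -0.03]
units to go [ 2.06949733e-02 -1.84040786e-01  5.61496266e-06] rz 0.0005941896448618423
AVG local 0.02922477856701637 92.08362562255772 z 106.71604791729575 std [0.01453902 0.05675753 0.02048708] F [ 0.13  0.22 -0.77] T [ 0.    0.   -0.03]
units [ 2.070e-02 -1.861e-01 -1.000e-04]
```

Request:
servo_tool([
  [15,0.004,-0.035,0,0,0,0],
  [15,0.008,-0.07,0,0,0,0],
  [15,0.012,-0.105,0,0,0,0],
  [15,0.016,-0.145,0,0,0,0],
  [15,0.021,-0.185,0,0,0,0],
  [15,0.021,-0.185,0,0,0,0],
  [15,0.021,-0.185,0,0,0,0],
])

```text
time_s: 18.0
ee_pos: [0.5802, -0.0185, 0.1067]
eef_rot: [-0.0, 0.667, 0.745, -0.0]
contact_force: [-0.3, 0.9, -0.4]
opening: 0.0252
gripper_force: 49.9
```

Request:
servo_tool([
  [15,0.002,-0.02,0,0,0,0],
  [15,0.004,-0.035,0,0,0,0],
  [15,0.006,-0.05,0,0,0,0],
  [15,0.006,-0.05,0,0,0,0],
  [15,0.006,-0.05,0,0,0,0],
])

```text
time_s: 18.5
ee_pos: [0.5811, -0.0258, 0.1067]
eef_rot: [-0.0, 0.667, 0.745, 0.0]
contact_force: [-0.1, -0.3, -0.7]
opening: 0.0256
gripper_force: 49.9
```

```bash
python3 avg.py 52
```

```text
local x,y mm 0.11153212784706393 56.42700825795488 z 106.72173085895079 yaw 6.387092345974987 F [-0.07927225 -0.27691485 -0.69247452] q [-0.      0.6666  0.7454  0.    ] T [-0.02 -0.    0.01]
units to go [ 0.00256118 -0.02941145 -0.00014487] rz 0.0003656406002779179
AVG local 0.1170426051424021 56.49506401308374 z 106.71840691550234 std [0.00586337 0.01727107 0.00970505] F [ 0.14 -0.06 -1.25] T [0.   0.   0.01]
units [ 0.0026 -0.0299 -0.0001]
```

Last millimetres, 1 mm at a time until the cheek pushes back.

Request:
servo_tool([
  [15,0,-0.007,0,0,0,0],
  [15,0.001,-0.014,0,0,0,0],
  [15,0.002,-0.02,0,0,0,0],
  [15,0.002,-0.02,0,0,0,0],
])

```text
time_s: 19.3
ee_pos: [0.5814, -0.029, 0.1067]
eef_rot: [0.0, 0.667, 0.745, -0.0]
contact_force: [-0.2, -1.1, -0.0]
opening: 0.0256
gripper_force: 49.9
```

Request:
servo_tool([
  [15,0,-0.005,0,0,0,0],
  [15,0.001,-0.01,0,0,0,0],
  [15,0.001,-0.01,0,0,0,0],
])

```text
time_s: 19.6
ee_pos: [0.5816, -0.0303, 0.1067]
eef_rot: [-0.0, 0.667, 0.745, 0.0]
contact_force: [-0.1, 0.5, -0.7]
opening: 0.0255
gripper_force: 49.8
```

Request:
servo_tool([
  [15,0,-0.005,0,0,0,0],
  [15,0.001,-0.01,0,0,0,0],
  [15,0.001,-0.01,0,0,0,0],
])

```text
time_s: 19.9
ee_pos: [0.5816, -0.0305, 0.1067]
eef_rot: [-0.001, 0.667, 0.745, 0.001]
contact_force: [0.0, 8.7, 1.6]
opening: 0.0252
gripper_force: 50.1
```

Contact at the expected depth (8.7 N). Press slightly, lower it to rest in the bores, release.

Request:
servo_tool([
  [15,0,-0.006,0,0,0,0],
  [15,0,-0.006,0,0,0,0],
  [15,0,-0.004,-0.004,0,0,0],
  [15,0,-0.004,-0.008,0,0,0],
  [15,0,-0.004,-0.008,0,0,0],
])

```text
time_s: 20.4
ee_pos: [0.5816, -0.0306, 0.1058]
eef_rot: [-0.001, 0.667, 0.745, 0.001]
contact_force: [-0.2, 13.0, 3.9]
opening: 0.0248
gripper_force: 50.5
```

Request:
servo_tool([
  [20,0,0,0,0,0,0],
  [35,0,0,0,0,0,0],
  [40,0,0,0,0,0,0],
  [50,0,0,0,0,0,0],
  [50,0,0,0,0,0,0],
  [50,0,0,0,0,0,0],
])

```text
time_s: 21.0
ee_pos: [0.5817, -0.0326, 0.1055]
eef_rot: [0.0, 0.667, 0.745, -0.0]
contact_force: [0.4, 0.0, 0.7]
opening: 0.0427
gripper_force: 0.0
```

Request:
servo_tool([
  [50,0,0,0.1,0,0,0],
  [50,0,0,0.3,0,0,0],
  [60,0,0,0.6,0,0,0],
  [60,0,-0.1,0.9,0,0,0],
  [60,-0.1,-0.3,1,0,0,0],
  [60,-0.1,-0.5,1,0,0,0],
  [60,-0.1,-0.6,1,0,0,0],
  [60,-0.1,-0.6,1,0,0,0],
  [60,-0.1,-0.6,1,0,0,0],
])

```text
time_s: 21.9
ee_pos: [0.5667, -0.1217, 0.2549]
eef_rot: [-0.001, 0.667, 0.745, -0.0]
contact_force: [-0.4, 0.4, -0.1]
opening: 0.0511
gripper_force: 0.0
```

```bash
python3 - <<'E'
from fit import *
s=robot.sense();w=cam('wrist'); a=snap('wrist','w6').astype(int); print(s['ee_pos'],s['contact_force'])
p=(.5873,-.0819,.112)
# spindle grip & tip: expected pixels; sample along bore line at z=.054 colour, and edges of the grip at z .058
ys=np.arange(.085,-.070,-.0025); P=T(p,np.c_[0*ys,ys,np.where(abs(ys)>.0345,.054,.0767)])
for y,q in zip(ys,proj(w,P)):
    u,v=q.round().astype(int); print(round(y*1e3,1),(u,v),a[v,u] if 0<=v<400 and 0<=u<640 else None,end=' | ')
print()
for y in(.045,.055,.065): # cross profile of grip, local x
    xs=np.arange(-.024,.025,.002);q=proj(w,T(p,np.c_[xs,0*xs+y,0*xs+.058])).round().astype(int); print(y,[int(a[v,u].min()) for u,v in q])
E
```

```text
[ 0.56672487 -0.12169979  0.25485217] [-0.43394331  0.438358   -0.05410102]
85.0 (np.int64(349), np.int64(50)) [66 65 58] | 82.5 (np.int64(349), np.int64(53)) [69 64 63] | 80.0 (np.int64(349), np.int64(56)) [73 70 64] | 77.5 (np.int64(349), np.int64(59)) [70 69 66] | 75.0 (np.int64(349), np.int64(63)) [65 61 62] | 72.5 (np.int64(348), np.int64(66)) [194 190 179] | 70.0 (np.int64(348), np.int64(69)) [236 234 228] | 67.5 (np.int64(348), np.int64(72)) [234 230 221] | 65.0 (np.int64(348), np.int64(75)) [226 222 210] | 62.5 (np.int64(348), np.int64(78)) [238 235 228] | 60.0 (np.int64(348), np.int64(81)) [241 239 230] | 57.5 (np.int64(348), np.int64(85)) [245 243 237] | 55.0 (np.int64(348), np.int64(88)) [240 237 231] | 52.5 (np.int64(348), np.int64(91)) [236 231 224] | 50.0 (np.int64(348), np.int64(94)) [248 246 240] | 47.5 (np.int64(348), np.int64(97)) [240 238 230] | 45.0 (np.int64(348), np.int64(100)) [235 230 223] | 42.5 (np.int64(348), np.int64(103)) [248 245 239] | 40.0 (np.int64(348), np.int64(106)) [236 232 224] | 37.5 (np.int64(347), np.int64(109)) [208 202 190] | 35.0 (np.int64(
[... 1877 characters left out ...]
p.int64(345), np.int64(209)) [86 82 73] | -57.5 (np.int64(345), np.int64(211)) [83 79 73] | -60.0 (np.int64(345), np.int64(214)) [82 77 71] | -62.5 (np.int64(345), np.int64(216)) [80 77 69] | -65.0 (np.int64(345), np.int64(218)) [83 79 71] | -67.5 (np.int64(345), np.int64(221)) [80 75 70] | -70.0 (np.int64(345), np.int64(223)) [80 75 71] | 
0.045 [78, 74, 75, 78, 64, 98, 140, 168, 229, 225, 224, 223, 223, 218, 233, 233, 232, 218, 160, 84, 81, 78, 84, 86, 76]
0.055 [73, 70, 74, 73, 67, 83, 147, 222, 232, 232, 233, 234, 233, 229, 230, 228, 229, 218, 181, 75, 77, 79, 74, 76, 78]
0.065 [60, 68, 65, 66, 71, 78, 88, 146, 238, 227, 208, 213, 211, 210, 215, 210, 208, 143, 97, 68, 68, 71, 73, 67, 67]
```

```bash
python3 -c "
from rig import robot
print(robot.sign_off())"
```

```text
the job is handed in; nothing more can be done
None
```

The job is handed in at about 22 s: the loose roll stands in the right bay, and the spindle is through all three cheeks with its grip against the left cheek, by final camera and force readings. The gripper is clear and no bystander was knowingly touched; no verdict came back.

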